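# Centre a moulded housing on the rotary table and wedge it tight

## Task

Slide the open green housing along the round table into the fixture until it sits square, flat and hard against both the far stop and the left stop, so that it is centred on the table. Then push the orange wedge, lying flat and thin end first, into the gap between the housing's right side and the yellow spring jaw until it has clearly pressed the jaw back and holds it there by itself; push firmly by feel, but do not ram the jaw to the end of its travel. Let go, and leave the black cap, the blue bin and the pig figure where they are.

Things in the scene. Friction and masses are not known exactly. Their poses are not given: they have to be found in the camera images.
- rotary_table: Fixed round aluminium table, 400 mm across, 30 mm high, carrying two white stops and a clamp with a spring jaw. Origin: centre of its underside; the flat top is 30 mm higher. Its +x ('far') points roughly away from the robot, +y is 'left'. The housing touching both stops is exactly centred: its origin over the table's, axes parallel.
- left_stop (a point): White left stop, foot of its flat face, on the table top. The face lies at table y = +50 mm and runs from table x = -35 to +60 mm, 45 mm high; the bar is 25 mm thick. Axes as the table's.
- far_stop (a point): White far stop, foot of its flat face, on the table top. The face lies at table x = +60 mm and runs from table y = -30 to +40 mm, 45 mm high; the bar is 25 mm thick. Axes as the table's.
- gap_mouth (a point): Near end of the wedge gap (table x -35, y -50 mm) at the seated housing's right side, on the table top. The gap lies to its right, 19 to 23 mm wide here, narrowing by 0.14 mm per mm towards table x = +60. Right of it is the jaw. The jaw's clamp block is bolted up to 1.5 mm left or right, not reported: feel for the wedge's depth.
- jaw (a joint): Yellow spring jaw, 97 mm long, 45 mm high, 14 mm thick, its face slanted 0.14 rad to match the wedge, in front of a dark clamp block. Value (m): how far it is pressed back to the right; 0 = fully out, 0.006 = end of travel. Spring 3 N per mm. The wedge is tight when it alone holds the jaw back over 0.0012 (4 N); beyond 0.0057 it is rammed.
- housing: Loose green shell, an empty open-topped box, 120 (x) by 100 (y) by 55 mm high, walls and floor 5 mm, 0.25 to 0.5 kg. Origin: centre of its underside, z up. Starts on the table's near part, 110 to 125 mm short of home, up to 20 mm aside and 0.25 rad askew. Slides with a few N; can be pushed from inside against its walls. 
- wedge: Loose orange plastic wedge flat on the bench, 150 mm long, 0.12 kg. Origin: underside, mid-length; x to the thin end, z up. Taper x -35 to +75, 35 mm high: left face straight at y = +11 (goes along the housing), right face slants 0.14 rad from y = -18.5 (thick end) to -3 (thin end, 14 wide). Pushed in with 10 to 20 N it presses the jaw back and locks itself.
- wedge_tail (a point): Middle of the wedge's parallel tail (wedge x -75 to -35 mm, 22 mm wide, 40 mm high), 20 mm above its underside: a place to grip across the width; its flat end, 20 mm behind, can be pushed on. The tail stays outside the gap.
- wedge_tip (a point): Middle of the wedge's thin end, 17.5 mm above its underside. With the housing home the wedge meets the jaw when this is 3 to 25 mm beyond the table's centre (along table x); each mm beyond presses the jaw back 0.14 mm.
- cap: Bystander: black moulded cap, 90 by 70 by 38 mm, on the bench. Origin: centre of its underside.
- bin: Bystander: blue open bin, 100 by 80 by 45 mm, on the bench. Origin: centre of its underside.
- pig: Bystander: grey plastic pig figure, about 105 mm long and 60 mm high, on the bench. Origin: centre of its underside.

How it is judged:
By the outcome, as a careful person would: the job done as asked, in the order asked, and still so for the second after the job is handed in, with the robot touching nothing.
It also fails if it takes over 72 s, if anything falls off the work surface, if the arm or the gripper's body presses on something with over 40 N, if the wrist force passes 120 N, or if a joint passes its speed limit or range.

## Robot

A 6-joint arm with a two-finger parallel gripper is mounted at the origin on the work surface. World frame = base frame: x ahead of the robot, y to its left, z up, the work surface at z = 0. Lengths are in m, angles in degrees, forces in N, time in s.
With the tool pointing down it reaches from about 0.4 to 0.825 m from the base axis. Payload 7 kg.
Tool frame: the origin (TCP) lies on the mounting face of the last link; the fingertips stand 178 mm ahead of it and the grasp point (between the pads) lies 159 mm ahead of it (ctrl.tip_extent is the distance from the TCP to the fingertips, in m); z points along the fingers, y is the direction in which the jaws open and shut (so a half turn about z gives the same grasp; the last joint's range is limited). The gripper opens to 88 mm and grips with 3 to 60 N. Pads are 19 mm wide; open, the fingers measure 130 mm over their backs; the gripper's body (78 mm by 193 mm) begins 47 mm behind the grasp point.
Start: joints at [82.454, 20.546, 0.682, 0, -70.136, -16.507], TCP at [0.275, 0.616, 0.405] pointing down, gripper open.
Joint ranges: [-176.03, 176.03], [-82.01, 121.73], [-58.28, 71.71], [-173.87, 95.51], [-174.79, -0.11], [-173.66, 173.66]. Speed limits (degrees/s): [136.94, 136.94, 172.46, 180, 180, 180].

## Interface

Orientations are given as [roll, pitch, yaw] about the fixed x, y, z axes, in that order (R = Rz(yaw) Ry(pitch) Rx(roll)).
In Python, from plant import ctrl gives the robot as it stands. The module is installed in compiled form; this text tells all that it offers.
- The arm moves only by the tool carry_out, never from a script. Its argument "moves" is text: rows parted by semicolons, each of 7 numbers parted by spaces: the finger opening in m, from 0 to 0.0876, then the shift along the tool's x, y, z in m, then the turn, a rotation vector about the tool's x, y, z in rad. A call has 1 to 20 rows; each row is the pose to reach, as a shift and turn from the pose commanded when the call began, along the tool's axes at that moment; what a row does not reach only later rows make up. A row lasts 1/10 s, in which the tool goes at most 50 mm and 8.59 degrees, less where a joint would pass 70% of its speed; a pose out of reach is approached as far as the arm can. A call with a gripper value outside its range is refused whole. The fingers move at their own pace and stop on an object; the grip force is fixed at half the most. Time passes only in rows, so rows that repeat a pose let the fingers close. It gives the time, the measured TCP pose, the force and the opening at its end, in the units of the state.
- ctrl.get_obs(): the state, without advancing time (a new reading comes with each control period).
- ctrl.snapshot(name): name is "scene" or "top" or "wrist"; returns a dict with "image" (480x640x3 uint8, red, green, blue), "K" (3x3 intrinsics, pixels), "R" (3x3) and "t" (3): a world point X has camera coordinates R X + t. Camera axes: x right, y down, z forward; pixel columns grow to the right and rows downward; lengths in m; the calibration is good to about 2 mm. The wrist camera is an equidistant fisheye: a pixel r from the principal point sees the ray r / f radians off the axis. A picture is of the moment at which its call begins. There is no depth.
- ctrl.close_job(): hands the job in, once; it reports no verdict.
Trained networks look in a picture, given as the dict that the camera call returned (one of the last four; its "shot" number tells which), for a name from the list of things; names that differ only in an ending like _2 or _b are one class to them, and where a whole thing is asked for, a point or a joint stands for the part that bears it (a point fixed in the world has none). Each returns a list of dicts, best first, with "confidence" (0 to 1); they miss things now and then, are a little off and sometimes report something else, mostly with a low value. They report only what shows in the picture. A call takes as long as a camera call.
- ctrl.recognise(picture, label): "extent" ([left, top, right, bottom] in pixels, round what is visible of it).
- ctrl.trace(picture, label): "region" (480x640 bool, what is visible of it) and "extent" ([left, top, right, bottom] in pixels, round what is visible of it).
- ctrl.mark_of(picture, label): "at" ([row, column] in pixels: a listed point, or the origin of a listed thing).
The state is a dict: "clock": time; "joint_pos": joint angles; "qvel": joint speeds; "tau": joint torques, N m; "tool_pos": TCP position; "orientation": TCP orientation; "force": force on the tool from outside, world axes, zero at the start; "moment": the same for the moment, N m; "opening": finger opening in m.
Only numpy, scipy, OpenCV 4.12 (cv2) and the standard library are available. Lean on these libraries where they do the work, as an engineer would, in place of code of your own. Each camera call takes 0.05 s, during which the arm holds its last target.

## Working session

There is one attempt and no reset: what is moved stays moved. The work goes in short steps, Python scripts to look and compute and a tool call to move; the robot and the scene stay as the last step left them, time stands still between calls to the robot, and variables do not carry over. Pictures are saved under pics/ and viewed, and the job is handed in when it is done.

Besides the shell and the picture viewer there is one more tool, called after "Call:" by a JSON object that holds its "fn" and its "kwargs", one argument or row to a line. carry_out: Moves the arm, as the interface text tells. Its arguments: {"type":"object","properties":{"moves":{"type":"string"}},"required":["moves"]}

```bash
mkdir -p pics; ls; cat > h.py <<'E'
import numpy as np, cv2
from scipy.spatial.transform import Rotation as Ro
from plant import ctrl
def snap(n,f=None):
    s=ctrl.snapshot(n)
    if f: cv2.imwrite('pics/'+f,s['image'][:,:,::-1])
    return s
def ray(s,px,fish=False):
    u,v=px;K=s['K'];x=(u-K[0,2])/K[0,0];y=(v-K[1,2])/K[1,1]
    if fish:
        r=np.hypot(x,y);d=np.array([x/r*np.sin(r),y/r*np.sin(r),np.cos(r)]) if r>1e-9 else np.array([0,0,1.])
    else: d=np.array([x,y,1.])
    R=np.array(s['R']);return -R.T@np.array(s['t']),R.T@d
def onz(s,px,z,fish=False):
    c,d=ray(s,px,fish);return c+d*(z-c[2])/d[2]
def proj(s,X):
    c=np.array(s['R'])@np.array(X)+np.array(s['t']);p=np.array(s['K'])@c;return p[:2]/p[2]
E
python3 - <<'E'
from h import *
for n in ['scene','top','wrist']:
    s=snap(n,n+'0.png'); R=np.array(s['R']);print(n,np.round(-R.T@s['t'],3),R[2].round(3))
    for l in ['rotary_table','housing','wedge','wedge_tail','wedge_tip','left_stop','far_stop','gap_mouth','jaw','cap','bin','pig']:
        try:
            m=ctrl.mark_of(s,l);print(l,[(np.round(q['at'],1).tolist(),round(q['confidence'],2)) for q in m[:2]])
        except Exception as e: print(l,e)
o=ctrl.get_obs();print(o)
E
```

```text
pics
scene [ 1.041 -0.162  0.661] [-0.627  0.211 -0.75 ]
rotary_table [([285.0, 337.8], 0.76), ([344.1, 147.8], 0.24)]
housing [([229.7, 333.6], 0.71), ([305.0, 342.6], 0.27)]
wedge [([341.0, 145.0], 0.73)]
wedge_tail [([308.5, 135.2], 0.82)]
wedge_tip [([229.6, 333.1], 0.6), ([376.9, 153.8], 0.56)]
left_stop [([277.5, 366.7], 0.69), ([376.7, 158.3], 0.59)]
far_stop [([302.5, 343.8], 0.87)]
gap_mouth [([260.9, 311.5], 0.79)]
jaw it knows: bin, cap, far_stop, gap_mouth, housing, left_stop, pig, rotary_table, wedge, wedge_tail, wedge_tip
cap [([252.0, 138.9], 0.75)]
bin [([192.1, 443.1], 0.95)]
pig [([244.3, 483.8], 0.92)]
top [0.444 0.015 1.164] [ 0.073 -0.012 -0.997]
rotary_table [([200.2, 306.6], 0.98)]
housing [([250.2, 296.7], 0.98)]
wedge [([190.9, 451.9], 0.7)]
wedge_tail [([220.0, 461.3], 0.61), ([191.3, 451.9], 0.35)]
wedge_tip [([160.2, 452.3], 0.76)]
left_stop [([193.0, 453.2], 0.69), ([188.3, 286.7], 0.65)]
far_stop [([170.2, 311.3], 0.64)]
gap_mouth [([220.5, 325.7], 0.84), ([170.9, 311.7], 0.29)]
jaw it knows: bin, cap, far_stop, gap_mouth, housing, left_stop, pig, rotary
[... 382 characters left out ...]
edge, wedge_tail, wedge_tip
cap []
bin []
pig []
{'clock': 1.8, 'joint_pos': array([ 8.24558205e+01,  2.05464499e+01,  6.82391055e-01, -1.17483637e-03,
       -7.01344159e+01, -1.65066892e+01]), 'qvel': array([-0.03126638, -0.02282001, -0.04395607, -0.07651525,  0.05181479,
        0.05081018]), 'tau': array([ 1.54098681e-03, -5.82362008e+01,  2.93299592e+01,  7.00235724e+00,
        1.25765079e-02, -1.44226425e-05]), 'tool_pos': array([0.27510225, 0.61637906, 0.40465982]), 'orientation': array([-1.79998852e+02,  1.49274803e-03, -2.40512680e+01]), 'force': array([-0.11474317, -0.08840083,  0.09444372]), 'moment': array([-0.04553205, -0.01630581, -0.02452351]), 'opening': 0.08753232316318289}
```

View pictures.

View pics/top0.png

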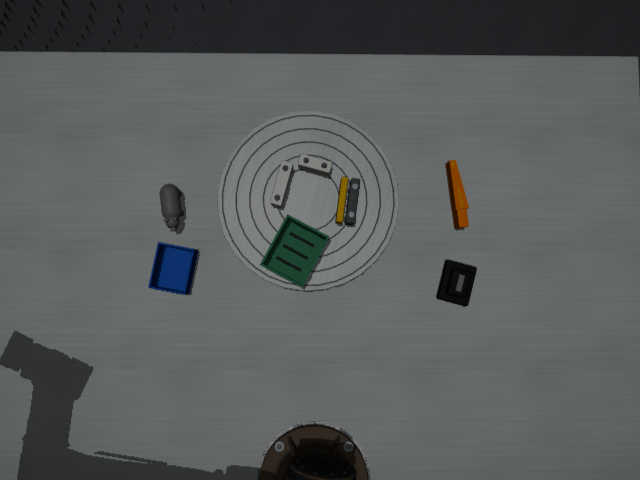

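View pics/scene0.png

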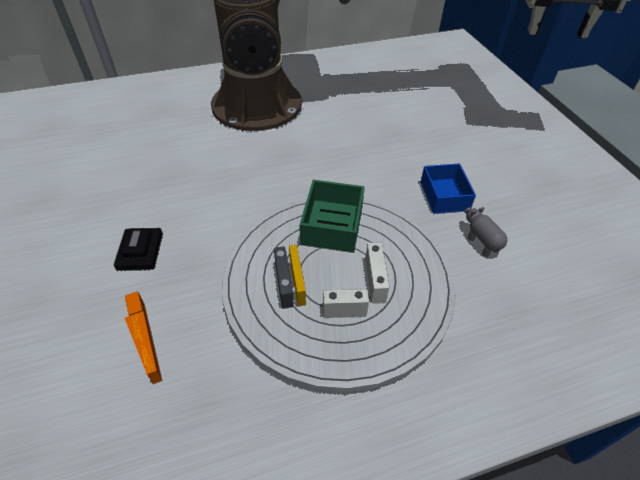

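```bash
python3 - <<'E'
from h import *
s=snap('top');im=s['image'][:,:,::-1]
c=im[100:300,210:410];cv2.imwrite('pics/topc.png',cv2.resize(c,(800,800),interpolation=cv2.INTER_CUBIC)[:600] if 0 else cv2.resize(im[140:290,220:400],None,fx=4,fy=4,interpolation=cv2.INTER_CUBIC))
cv2.imwrite('pics/topw.png',cv2.resize(im[145:240,420:500],None,fx=6,fy=6,interpolation=cv2.INTER_CUBIC))
for l,p,z in [('table',(306.6,200.2),0),('lstop',(286.7,188.3),.03),('fstop',(311.3,170.2),.03),('mouth',(325.7,220.5),.03),('hous',(296.7,250.2),.03),('wtail',(461.3,220),.02),('wtip',(452.3,160.2),.0175),('wedge',(451.9,190.9),0)]:
    print(l,onz(s,p,z).round(4))
# table rim ellipse: pixels of outer circle -> region
t=ctrl.trace(s,'rotary_table')[0]; ys,xs=np.nonzero(t['region']);print(t['extent'],t['confidence'])
cs,_=cv2.findContours(t['region'].astype(np.uint8),0,1);k=max(cs,key=cv2.contourArea)
hull=cv2.convexHull(k)[:,0]
P=np.array([onz(s,p,.03)[:2] for p in hull]);(a,b),r=cv2.minEnclosingCircle(P.astype(np.float32));print(a,b,r)
A=np.c_[2*P,np.ones(len(P))];q=np.linalg.lstsq(A,(P**2).sum(1),rcond=None)[0];print(q[:2],np.sqrt(q[2]+q[0]**2+q[1]**2))
E
```

```text
table [0.6075 0.0155 0.    ]
lstop [0.6294 0.0593 0.03  ]
fstop [0.6699 0.0054 0.03  ]
mouth [ 0.5588 -0.0265  0.03  ]
hous [0.4935 0.0366 0.03  ]
wtail [ 0.5622 -0.3272  0.02  ]
wtip [ 0.6969 -0.3101  0.0175]
wedge [ 0.6303 -0.313   0.    ]
[216.0, 112.8, 400.7, 289.0] 0.57
0.605869710445404 0.012747244909405708 0.20070217549800873
[0.60578951 0.01308553] 0.19895962099227876
```

View pics/topc.png

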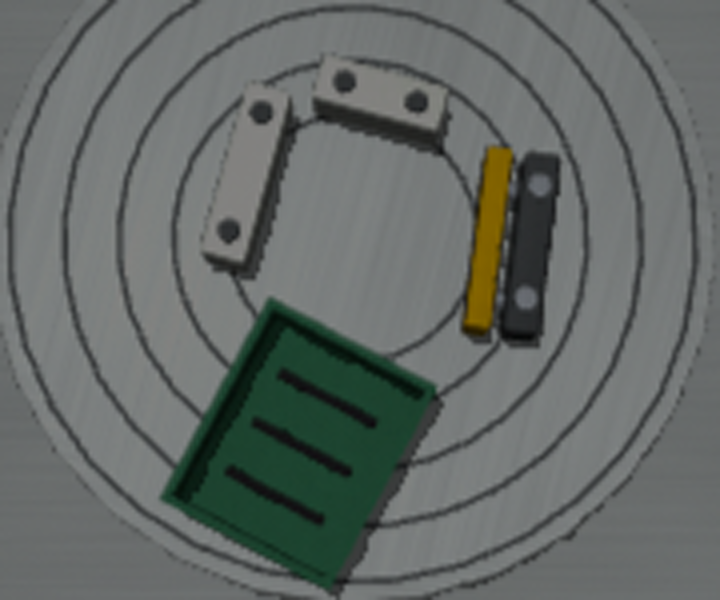

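View pics/topw.png

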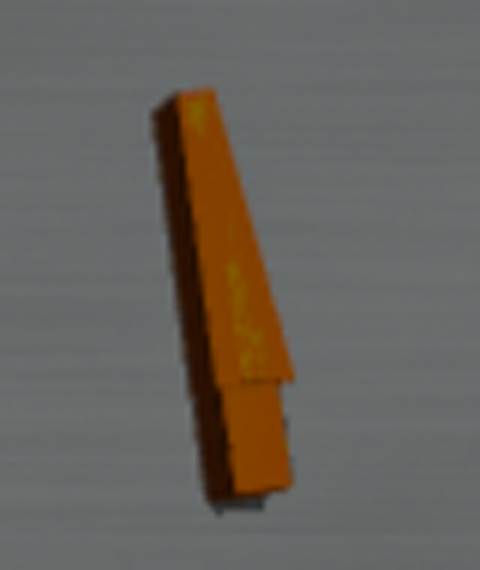

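```bash
python3 - <<'E'
from h import *
s=snap('top')
C=lambda p:(p[0]/4-.375+220,p[1]/4-.375+140)
W=lambda p:(p[0]/6-.4+420,p[1]/6-.4+145)
def L(n,a,b,z,f=C):
    A=onz(s,f(a),z);B=onz(s,f(b),z);d=B-A;print(n,A.round(4),B.round(4),'len',np.linalg.norm(d).round(4),'yaw',np.degrees(np.arctan2(d[1],d[0])).round(2));return A,B
L('lst in',(240,266),(292,95),.075)
L('lst out',(202,252),(248,82),.075)
L('fst near',(440,138),(313,105),.075)
L('fst far',(448,95),(325,55),.075)
h=[(270,298),(437,387),(338,592),(163,497)]
for i in range(4): L('h%d'%i,h[i],h[(i+1)%4],.085)
print('hc',np.mean([onz(s,C(p),.085) for p in h],0).round(4))
L('jaw face',(463,328),(487,148),.075)
L('jaw rear',(488,331),(513,150),.075)
L('w left',(235,493),(180,97),.036,W)
L('w end',(235,493),(290,487),.04,W)
L('w tip',(180,95),(214,90),.035,W)
E
```

```text
lst in [0.5841 0.0721 0.075 ] [0.6753 0.0454 0.075 ] len 0.0951 yaw -16.36
lst out [0.5914 0.0922 0.075 ] [0.6822 0.0687 0.075 ] len 0.0937 yaw -14.51
fst near [ 0.6528 -0.033   0.075 ] [0.67   0.0342 0.075 ] len 0.0694 yaw 75.59
fst far [ 0.6758 -0.0372  0.075 ] [0.6969 0.028  0.075 ] len 0.0685 yaw 72.08
h0 [0.5662 0.0559 0.085 ] [ 0.5201 -0.0311  0.085 ] len 0.0984 yaw -117.91
h1 [ 0.5201 -0.0311  0.085 ] [0.414  0.0198 0.085 ] len 0.1177 yaw 154.36
h2 [0.414  0.0198 0.085 ] [0.4626 0.1104 0.085 ] len 0.1028 yaw 61.8
h3 [0.4626 0.1104 0.085 ] [0.5662 0.0559 0.085 ] len 0.1171 yaw -27.75
hc [0.4907 0.0387 0.085 ]
jaw face [ 0.5519 -0.0452  0.075 ] [ 0.6476 -0.0579  0.075 ] len 0.0965 yaw -7.56
jaw rear [ 0.5504 -0.0583  0.075 ] [ 0.6466 -0.0716  0.075 ] len 0.0971 yaw -7.88
w left [ 0.5457 -0.3166  0.036 ] [ 0.6915 -0.2989  0.036 ] len 0.1468 yaw 6.93
w end [ 0.5454 -0.3154  0.04  ] [ 0.5476 -0.3354  0.04  ] len 0.0202 yaw -83.54
w tip [ 0.6924 -0.2992  0.035 ] [ 0.6944 -0.3117  0.035 ] len 0.0127 yaw -81.24
```

Call:
{"fn": "carry_out", "kwargs": {
  "moves": "0.0876 0.375 0.436 0.105 0 0 1.63;0.0876 0.375 0.436 0.105 0 0 1.63;0.0876 0.375 0.436 0.105 0 0 1.63;0.0876 0.375 0.436 0.105 0 0 1.63;0.0876 0.375 0.436 0.105 0 0 1.63;0.0876 0.375 0.436 0.105 0 0 1.63;0.0876 0.375 0.436 0.105 0 0 1.63;0.0876 0.375 0.436 0.105 0 0 1.63;0.0876 0.375 0.436 0.105 0 0 1.63;0.0876 0.375 0.436 0.105 0 0 1.63;0.0876 0.375 0.436 0.105 0 0 1.63;0.0876 0.375 0.436 0.105 0 0 1.63;0.0876 0.375 0.436 0.105 0 0 1.63;0.0876 0.375 0.436 0.105 0 0 1.63;0.0876 0.375 0.436 0.105 0 0 1.63;0.0876 0.375 0.436 0.105 0 0 1.63"
}}

```text
clock: 3.55
tool_pos: [0.4398, 0.0664, 0.3]
orientation: [-180.0, 0.0, -117.3]
force: [-0.5, -0.2, -0.0]
opening: 0.0875
```

```bash
python3 - <<'E'
from h import *
s=snap('wrist','w1.png');o=ctrl.get_obs();print(o['joint_pos'].round(1),o['tool_pos'])
R=np.array(s['R']);print(-R.T@s['t'],R[2],s['K'])
E
```

```text
[ 34.1   4.4 -35.7   0.  -49.8 -61.5] [0.43982674 0.06639292 0.29995311]
[ 0.40221975 -0.00564712  0.28136101] [ 0.13929671  0.26883555 -0.95306027] [[371.64829954   0.         321.24366327]
 [  0.         371.64829954 237.57965876]
 [  0.           0.           1.        ]]
```

View pics/w1.png

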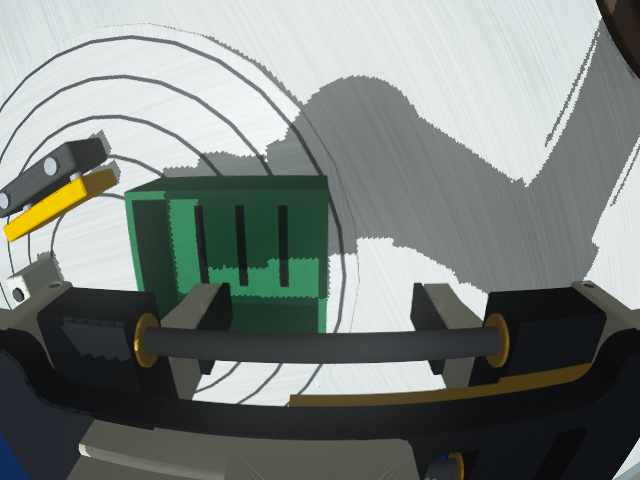

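```bash
python3 - <<'E'
from h import *
s=snap('wrist')
for p,z in [((327,177),.085),((126,193),.085),((327,330),.085)]: print(p,onz(s,p,z,True).round(4))
E
```

```text
(327, 177) [0.4126 0.0212 0.085 ]
(126, 193) [ 0.5204 -0.0278  0.085 ]
(327, 330) [0.4552 0.1044 0.085 ]
```

Call:
{"fn": "carry_out", "kwargs": {
  "moves": "0.0876 0 0 0.03 0 0 0;0.0876 0 0 0.06 0 0 0;0.0876 0 0 0.078 0 0 0;0.0876 0 0 0.078 0 0 0;0.0 0 0 0.078 0 0 0;0.0 0 0 0.078 0 0 0;0.0 0 0 0.078 0 0 0;0.0 0 0 0.078 0 0 0;0.0 0 0 0.078 0 0 0;0.0 0 0 0.078 0 0 0;0.0 0 0 0.078 0 0 0;0.0 0 0 0.078 0 0 0"
}}

```text
clock: 4.85
tool_pos: [0.4399, 0.0654, 0.2217]
orientation: [-180.0, 0.0, -117.4]
force: [-0.2, -0.8, -0.2]
opening: 0.0293
```

Call:
{"fn": "carry_out", "kwargs": {
  "moves": "0.0 0 0 0 0 0 0;0.0 0 0 0 0 0 0;0.0 0 0 0 0 0 0;0.0 0 0 0 0 0 0;0.0 0 0 0 0 0 0;0.0 0 0 0 0 0 0"
}}

```text
clock: 5.45
tool_pos: [0.4397, 0.0653, 0.2216]
orientation: [180.0, -0.0, -117.5]
force: [-2.3, 0.9, 2.6]
opening: 0.0053
```

Call:
{"fn": "carry_out", "kwargs": {
  "moves": "0.0 -0.001 -0.011 0 0 0 -0.023;0.0 -0.002 -0.022 0 0 0 -0.047;0.0 -0.003 -0.034 0 0 0 -0.07;0.0 -0.0045 -0.045 0 0 0 -0.093;0.0 -0.0055 -0.056 0 0 0 -0.117;0.0 -0.0065 -0.067 0 0 0 -0.14;0.0 -0.0075 -0.078 0 0 0 -0.163;0.0 -0.0085 -0.09 0 0 0 -0.187;0.0 -0.0097 -0.101 0 0 0 -0.21;0.0 -0.0097 -0.101 0 0 0 -0.21;0.0 -0.0097 -0.101 0 0 0 -0.21"
}}

```text
clock: 6.55
tool_pos: [0.5344, 0.0274, 0.2216]
orientation: [-179.9, 0.0, -105.5]
force: [2.6, -1.3, 0.6]
opening: 0.0052
```

```bash
python3 - <<'E'
from h import *
s=snap('top');im=s['image'][:,:,::-1]
cv2.imwrite('pics/top2.png',cv2.resize(im[130:270,220:400],None,fx=4,fy=4,interpolation=cv2.INTER_CUBIC))
s=snap('scene');im=s['image'][:,:,::-1]
cv2.imwrite('pics/sc2.png',cv2.resize(im[190:330,240:420],None,fx=4,fy=4,interpolation=cv2.INTER_CUBIC))
E
```

```text
(no output)
```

View pics/top2.png

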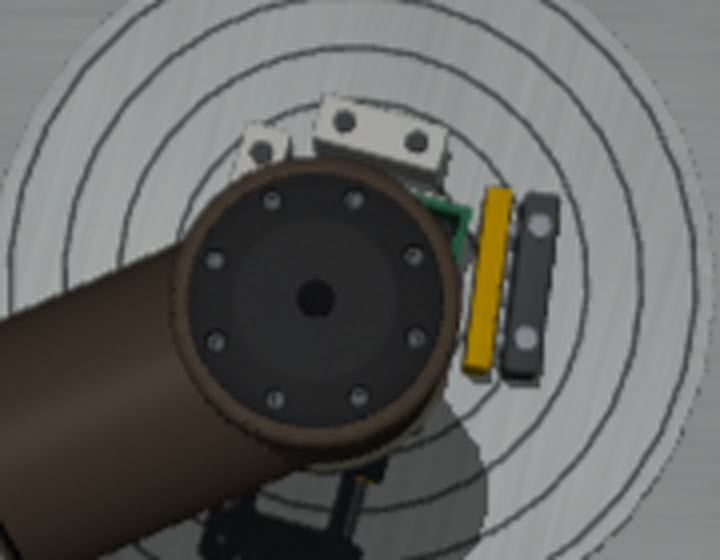

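View pics/sc2.png

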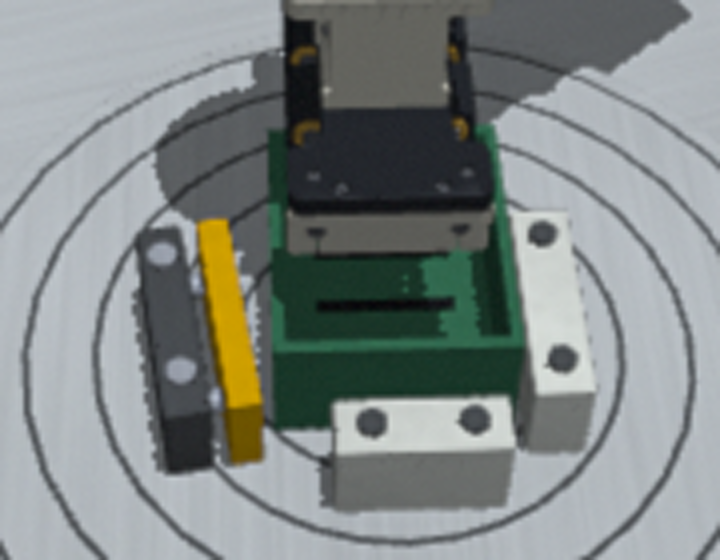

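Call:
{"fn": "carry_out", "kwargs": {
  "moves": "0.0 0 -0.005 0 0 0 0;0.0 0 -0.009 0 0 0 0;0.0 0 -0.011 0 0 0 0;0.0 0 -0.012 0 0 0 0;0.0 0 -0.013 0 0 0 0"
}}

```text
clock: 7.15
tool_pos: [0.5457, 0.024, 0.2216]
orientation: [179.9, -0.0, -105.4]
force: [-5.8, 0.6, 5.3]
opening: 0.0051
```

Call:
{"fn": "carry_out", "kwargs": {
  "moves": "0.0 0 -0.001 0 0 0 0;0.0 0 -0.002 0 0 0 0"
}}

```text
clock: 7.35
tool_pos: [0.5475, 0.0235, 0.2216]
orientation: [179.9, -0.0, -105.4]
force: [-5.7, 2.1, 5.2]
opening: 0.0051
```

Call:
{"fn": "carry_out", "kwargs": {
  "moves": "0.0 0 -0.001 0 0 0 0;0.0 0 -0.002 0 0 0 0"
}}

```text
clock: 7.55
tool_pos: [0.5494, 0.023, 0.2216]
orientation: [179.9, -0.0, -105.4]
force: [-7.5, 1.9, 6.9]
opening: 0.0049
```

Call:
{"fn": "carry_out", "kwargs": {
  "moves": "0.0 0 -0.001 0 0 0 0;0.0 0 -0.001 0 0 0 0"
}}

```text
clock: 7.75
tool_pos: [0.5497, 0.0228, 0.2216]
orientation: [179.8, -0.1, -105.4]
force: [-9.7, 4.2, 9.5]
opening: 0.0048
```

Call:
{"fn": "carry_out", "kwargs": {
  "moves": "0.0 -0.001 0.0005 0 0 0 0;0.0 -0.002 0.0005 0 0 0 0;0.0 -0.003 0.0005 0 0 0 0"
}}

```text
clock: 8.05
tool_pos: [0.5498, 0.0245, 0.2216]
orientation: [179.8, -0.2, -105.5]
force: [-9.1, -6.9, 11.1]
opening: 0.0049
```

Call:
{"fn": "carry_out", "kwargs": {
  "moves": "0.0 -0.001 0 0 0 0 0;0.0 -0.001 0 0 0 0 0"
}}

```text
clock: 8.25
tool_pos: [0.5498, 0.0252, 0.2216]
orientation: [179.8, -0.2, -105.5]
force: [-9.0, -7.3, 10.7]
opening: 0.0051
```

Call:
{"fn": "carry_out", "kwargs": {
  "moves": "0.0 -0.001 0 0 0 0 0;0.0 -0.001 0 0 0 0 0"
}}

```text
clock: 8.45
tool_pos: [0.5498, 0.0258, 0.2216]
orientation: [179.7, -0.2, -105.5]
force: [-10.9, -7.9, 10.6]
opening: 0.0049
```

Call:
{"fn": "carry_out", "kwargs": {
  "moves": "0.0 -0.001 0 0 0 0 0;0.0 -0.002 0 0 0 0 0;0.0 -0.002 0 0 0 0 0"
}}

```text
clock: 8.75
tool_pos: [0.55, 0.0273, 0.2216]
orientation: [179.7, -0.3, -105.5]
force: [-11.4, -11.0, 13.9]
opening: 0.0049
```

```bash
python3 - <<'E'
from h import *
s=snap('scene');im=s['image'][:,:,::-1]
cv2.imwrite('pics/sc3.png',cv2.resize(im[190:330,240:420],None,fx=4,fy=4,interpolation=cv2.INTER_CUBIC))
E
```

```text
(no output)
```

View pics/sc3.png

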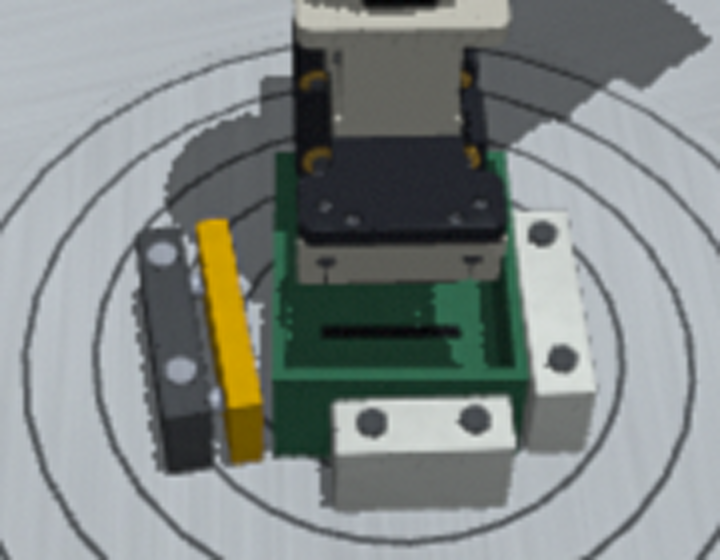

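Call:
{"fn": "carry_out", "kwargs": {
  "moves": "0.0 -0.001 0 0 0 0 0;0.0 -0.001 0 0 0 0 0"
}}

```text
clock: 9.0
tool_pos: [0.55, 0.0279, 0.2215]
orientation: [179.7, -0.3, -105.5]
force: [-12.3, -13.0, 14.0]
opening: 0.0052
```

Call:
{"fn": "carry_out", "kwargs": {
  "moves": "0.0 -0.001 0 0 0 0 0;0.0 -0.001 0 0 0 0 0"
}}

```text
clock: 9.2
tool_pos: [0.5501, 0.0282, 0.2215]
orientation: [179.6, -0.4, -105.5]
force: [-11.8, -17.5, 15.9]
opening: 0.0049
```

Call:
{"fn": "carry_out", "kwargs": {
  "moves": "0.04 0.002 0 0 0 0 0;0.04 0.002 0 0 0 0 0;0.04 0.002 0 0 0 0 0;0.04 0.002 0 0 0 0 0;0.0 0.002 0 -0.03 0 0 0;0.0 0.002 0 -0.07 0 0 0;0.0 0.002 -0.03 -0.07 0 0 0;0.0 0.002 -0.06 -0.07 0 0 0;0.0 0.002 -0.06 -0.07 0 0 0;0.0 0.002 -0.06 -0.07 0 0 0"
}}

```text
clock: 10.2
tool_pos: [0.6107, 0.0136, 0.291]
orientation: [179.9, -0.0, -105.4]
force: [-0.4, -0.1, -0.9]
opening: 0.0009
```

```bash
python3 - <<'E'
from h import *
s=snap('scene');im=s['image'][:,:,::-1]
cv2.imwrite('pics/sc4.png',cv2.resize(im[190:330,240:420],None,fx=4,fy=4,interpolation=cv2.INTER_CUBIC))
snap('wrist','w4.png'); print(ctrl.get_obs()['force'])
E
```

```text
[-0.68581224 -1.20851038  0.09543313]
```

View pics/sc4.png

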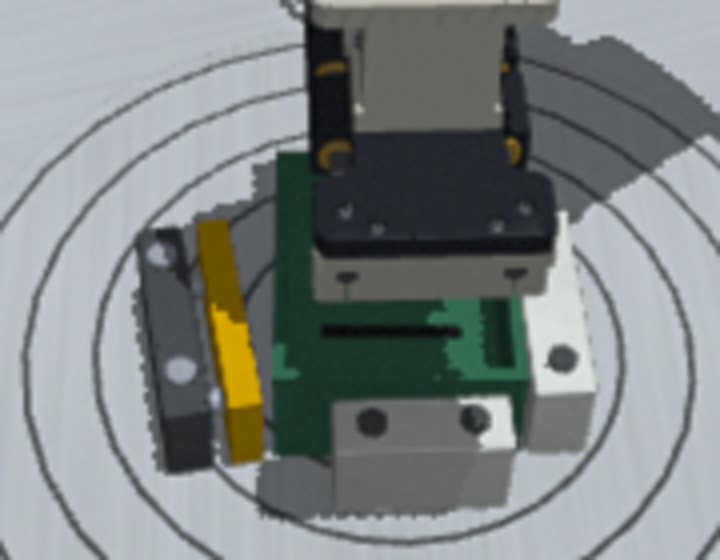

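View pics/w4.png

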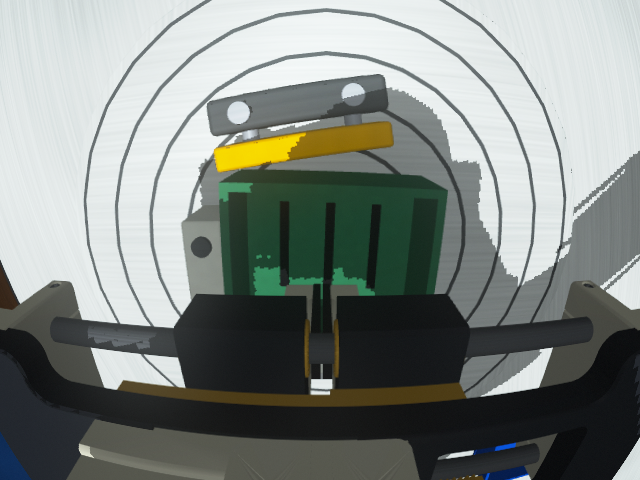

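Call:
{"fn": "carry_out", "kwargs": {
  "moves": "0.0 0 0 0.04 0 0 0;0.0 0 0 0.069 0 0 0;0.0 0 0 0.069 0 0 0;0.0 0 -0.015 0.069 0 0 0;0.0 0 -0.023 0.069 0 0 0;0.0 0 -0.026 0.069 0 0 0;0.0 0 -0.026 0.069 0 0 0"
}}

```text
clock: 11.0
tool_pos: [0.6359, 0.0067, 0.2235]
orientation: [-179.9, 0.0, -105.4]
force: [0.3, -0.2, -0.5]
opening: 0.0005
```

Call:
{"fn": "carry_out", "kwargs": {
  "moves": "0.0 0 -0.001 0 0 0 0;0.0 0 -0.002 0 0 0 0;0.0 0 -0.002 0 0 0 0"
}}

```text
clock: 11.3
tool_pos: [0.6374, 0.0062, 0.2229]
orientation: [-180.0, 0.0, -105.4]
force: [-0.6, -1.0, 0.2]
opening: 0.0005
```

Call:
{"fn": "carry_out", "kwargs": {
  "moves": "0.0 0 -0.001 0 0 0 0;0.0 0 -0.002 0 0 0 0;0.0 0 -0.002 0 0 0 0"
}}

```text
clock: 11.6
tool_pos: [0.6391, 0.0057, 0.2226]
orientation: [179.9, -0.0, -105.4]
force: [-2.9, 1.2, 1.9]
opening: 0.0004
```

Call:
{"fn": "carry_out", "kwargs": {
  "moves": "0.0 0 -0.001 0 0 0 0;0.0 0 -0.002 0 0 0 0;0.0 0 -0.002 0 0 0 0"
}}

```text
clock: 11.9
tool_pos: [0.6407, 0.0051, 0.2226]
orientation: [179.9, -0.0, -105.4]
force: [-6.2, 1.9, 3.6]
opening: 0.0
```

Call:
{"fn": "carry_out", "kwargs": {
  "moves": "0.0 0 -0.001 0 0 0 0;0.0 0 -0.002 0 0 0 0;0.0 0 -0.002 0 0 0 0"
}}

```text
clock: 12.2
tool_pos: [0.6414, 0.0049, 0.2226]
orientation: [179.7, -0.1, -105.4]
force: [-12.4, 6.4, 8.8]
opening: 0.0007
```

Call:
{"fn": "carry_out", "kwargs": {
  "moves": "0.0 0 -0.001 0 0 0 0;0.0 0 -0.0015 0 0 0 0;0.0 0 -0.0015 0 0 0 0"
}}

```text
clock: 12.5
tool_pos: [0.6418, 0.0048, 0.2226]
orientation: [179.6, -0.1, -105.4]
force: [-17.8, 9.3, 13.4]
opening: 0.0001
```

Call:
{"fn": "carry_out", "kwargs": {
  "moves": "0.0 0 0.01 0 0 0 0;0.0 0 0.025 0 0 0 0;0.0 -0.015 0.028 0 0 0 0;0.0 -0.025 0.028 0 0 0 0;0.0 -0.029 0.028 0 0 0 0;0.0 -0.03 0.028 0 0 0 0;0.0 -0.03 0.028 0 0 0 0"
}}

```text
clock: 13.2
tool_pos: [0.626, 0.0406, 0.2224]
orientation: [180.0, -0.0, -105.4]
force: [0.2, 0.2, 0.0]
opening: 0.0003
```

Call:
{"fn": "carry_out", "kwargs": {
  "moves": "0.0 -0.001 0 0 0 0 0;0.0 -0.002 0 0 0 0 0;0.0 -0.002 0 0 0 0 0"
}}

```text
clock: 13.5
tool_pos: [0.6261, 0.0421, 0.2224]
orientation: [180.0, -0.0, -105.4]
force: [0.3, -1.3, -0.5]
opening: 0.0003
```

Call:
{"fn": "carry_out", "kwargs": {
  "moves": "0.0 -0.001 0 0 0 0 0;0.0 -0.002 0 0 0 0 0;0.0 -0.002 0 0 0 0 0"
}}

```text
clock: 13.8
tool_pos: [0.6266, 0.0441, 0.2225]
orientation: [180.0, -0.0, -105.4]
force: [0.4, -4.4, -1.2]
opening: 0.0008
```

Call:
{"fn": "carry_out", "kwargs": {
  "moves": "0.0 -0.001 0 0 0 0 0;0.0 -0.002 0 0 0 0 0;0.0 -0.002 0 0 0 0 0"
}}

```text
clock: 14.1
tool_pos: [0.6268, 0.0445, 0.2225]
orientation: [179.9, -0.2, -105.4]
force: [-0.4, -13.6, -0.7]
opening: 0.0004
```

Call:
{"fn": "carry_out", "kwargs": {
  "moves": "0.0 -0.001 0 0 0 0 0;0.0 -0.002 0 0 0 0 0;0.0 -0.002 0 0 0 0 0"
}}

```text
clock: 14.4
tool_pos: [0.627, 0.0449, 0.2225]
orientation: [179.9, -0.3, -105.5]
force: [0.3, -21.1, 0.8]
opening: 0.0003
```

Call:
{"fn": "carry_out", "kwargs": {
  "moves": "0.0 0.01 0 0 0 0 0;0.0 0.034 0 0 0 0 0;0.0 0.034 -0.015 0 0 0 0;0.0 0.034 -0.022 0 0 0 0;0.0 0.034 -0.025 0 0 0 0;0.0 0.034 -0.027 0 0 0 0;0.0 0.034 -0.028 0 0 0 0;0.0 0.034 -0.028 0 0 0 0"
}}

```text
clock: 15.2
tool_pos: [0.643, 0.0091, 0.2231]
orientation: [179.6, -0.1, -105.4]
force: [-18.6, 6.6, 16.9]
opening: 0.0004
```

Call:
{"fn": "carry_out", "kwargs": {
  "moves": "0.0 0 0.02 0 0 0 0;0.0 0 0.02 -0.04 0 0 0;0.0 0 0.02 -0.077 0 0 0;0.08 0.343 -0.01 -0.077 0 0 1.189;0.08 0.343 -0.01 -0.077 0 0 1.189;0.08 0.343 -0.01 -0.077 0 0 1.189;0.08 0.343 -0.01 -0.077 0 0 1.189;0.08 0.343 -0.01 -0.077 0 0 1.189;0.08 0.343 -0.01 -0.077 0 0 1.189;0.08 0.343 -0.01 -0.077 0 0 1.189;0.08 0.343 -0.01 -0.077 0 0 1.189;0.08 0.343 -0.01 -0.077 0 0 1.189;0.08 0.343 -0.01 -0.077 0 0 1.189"
}}

```text
clock: 16.5
tool_pos: [0.5647, -0.3248, 0.2997]
orientation: [180.0, 0.0, -173.3]
force: [-0.8, 0.4, -0.3]
opening: 0.075
```

```bash
python3 - <<'E'
from h import *
s=snap('top');im=s['image'][:,:,::-1]
cv2.imwrite('pics/top5.png',cv2.resize(im[130:270,220:400],None,fx=4,fy=4,interpolation=cv2.INTER_CUBIC))
s=snap('wrist','w5.png')
for l,z in [('wedge_tail',.02),('wedge_tip',.0175),('wedge',0)]:
    for q in ctrl.mark_of(s,l)[:2]:
        r,c=q['at'];print(l,q['confidence'],(c,r),onz(s,(c,r),z,True).round(4))
print(ctrl.get_obs()['tool_pos'],ctrl.get_obs()['orientation'],ctrl.get_obs()['joint_pos'])
E
```

```text
wedge_tail 0.97 (325.3, 237.5) [ 0.5651 -0.3204  0.02  ]
wedge_tip 0.72 (329.9, 376.8) [ 0.6948 -0.3004  0.0175]
[ 0.56475817 -0.32432296  0.29984516] [-1.79996054e+02  1.87156999e-02 -1.73363837e+02] [-1.27402339e+01  2.28890235e+01 -1.02202168e+01 -2.96958543e-03
 -5.68717948e+01 -7.06219812e+01]
```

View pics/top5.png

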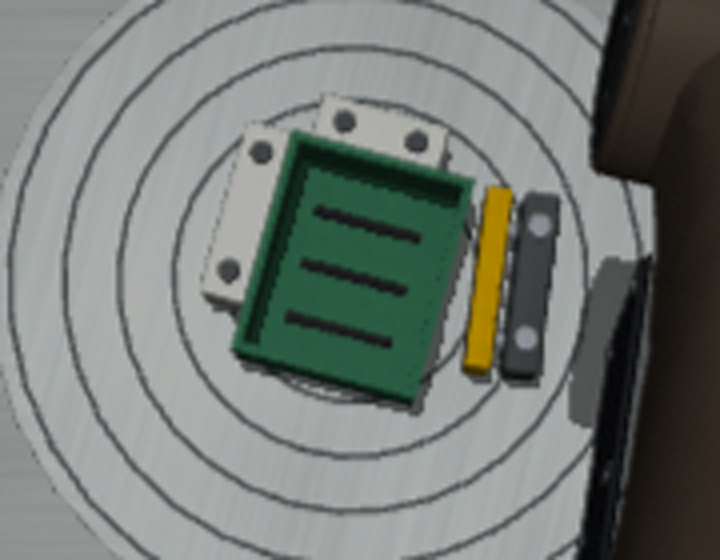

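View pics/w5.png

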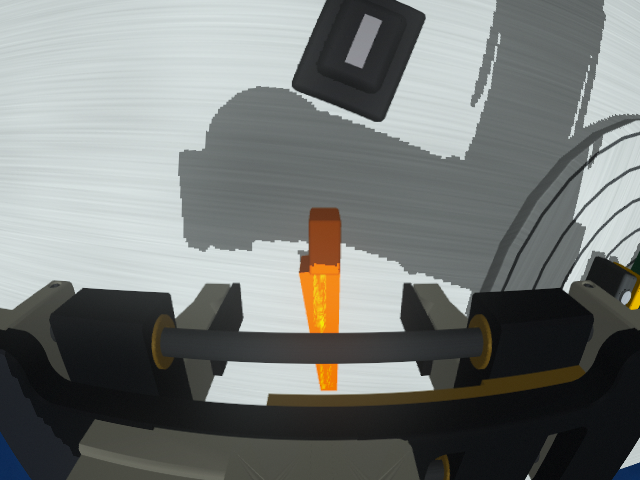

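Call:
{"fn": "carry_out", "kwargs": {
  "moves": "0.08 0 0 0.04 0 0 0;0.08 0 0 0.08 0 0 0;0.08 0 0 0.105 0 0 0;0.08 0 0 0.116 0 0 0;0.08 0 0 0.116 0 0 0;0.0 0 0 0.116 0 0 0;0.0 0 0 0.116 0 0 0;0.0 0 0 0.116 0 0 0;0.0 0 0 0.116 0 0 0;0.0 0 0 0.116 0 0 0;0.0 0 0 0.116 0 0 0;0.0 0 0 0.116 0 0 0;0.0 0 0 0.116 0 0 0;0.0 0 0 0.116 0 0 0;0.0 0 0 0.116 0 0 0"
}}

```text
clock: 18.25
tool_pos: [0.5643, -0.3253, 0.1837]
orientation: [180.0, -0.0, -173.5]
force: [-1.0, 1.7, 0.3]
opening: 0.0221
```

```bash
python3 - <<'E'
from h import *
s=snap('top')
C=lambda p:(p[0]/4-.375+220,p[1]/4-.375+130)
h=[(293,132),(473,181),(415,402),(236,350)]
P=[onz(s,C(p),.085) for p in h]
for i in range(4):
    d=P[(i+1)%4]-P[i];print(P[i].round(4),np.linalg.norm(d).round(4),np.degrees(np.arctan2(d[1],d[0])).round(2))
print(np.mean(P,0))
E
```

```text
[0.6748 0.0446 0.085 ] 0.0978 -105.08
[ 0.6494 -0.0498  0.085 ] 0.1202 165.45
[ 0.5331 -0.0197  0.085 ] 0.0969 73.99
[0.5598 0.0735 0.085 ] 0.1186 -14.12
[0.60425608 0.01214572 0.085     ]
```

Call:
{"fn": "carry_out", "kwargs": {
  "moves": "0.0 0 0 -0.04 0 0 0;0.0 0 0 -0.08 0 0 0;0.0 0 0 -0.11 0 0 0;0.0 0.02 0.04 -0.11 0 0 0.1;0.0 0.035 0.085 -0.11 0 0 0.2;0.0 0.05 0.13 -0.11 0 0 0.3;0.0 0.065 0.18 -0.11 0 0 0.379;0.0 0.08 0.22 -0.11 0 0 0.379;0.0 0.1025 0.27 -0.11 0 0 0.379;0.0 0.1025 0.31 -0.11 0 0 0.379;0.0 0.1025 0.336 -0.11 0 0 0.379;0.0 0.1025 0.336 -0.11 0 0 0.379;0.0 0.1025 0.336 -0.09 0 0 0.379;0.0 0.1025 0.336 -0.06 0 0 0.379;0.0 0.1025 0.336 -0.04 0 0 0.379;0.0 0.1025 0.336 -0.04 0 0 0.379"
}}

```text
clock: 19.9
tool_pos: [0.4235, -0.0038, 0.2215]
orientation: [-179.8, -0.2, 164.7]
force: [-0.2, -0.5, -1.0]
opening: 0.0218
```

```bash
python3 - <<'E'
from h import *
s=snap('top');im=s['image'][:,:,::-1]
cv2.imwrite('pics/top6.png',cv2.resize(im[140:290,240:400],None,fx=4,fy=4,interpolation=cv2.INTER_CUBIC))
s=snap('scene');im=s['image'][:,:,::-1]
cv2.imwrite('pics/sc6.png',cv2.resize(im[170:330,240:420],None,fx=4,fy=3.7,interpolation=cv2.INTER_CUBIC))
s=snap('wrist','w6.png')
E
```

```text
(no output)
```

View pics/top6.png

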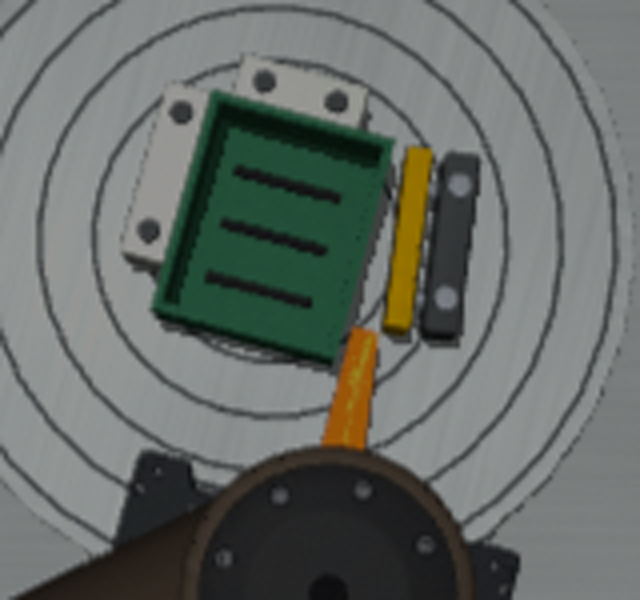

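View pics/sc6.png

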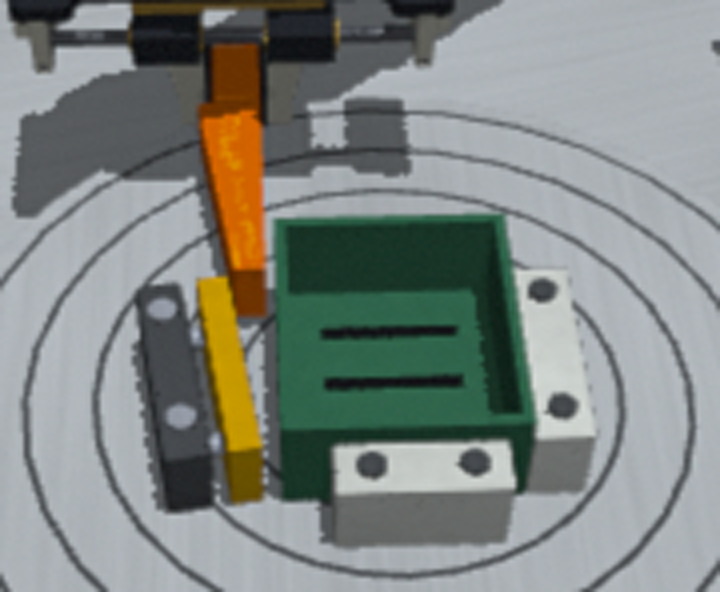

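View pics/w6.png

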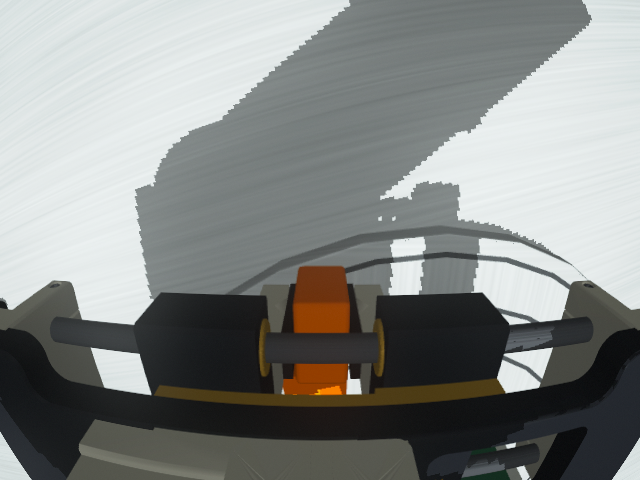

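```bash
python3 - <<'E'
from h import *
s=snap('top')
C=lambda p:(p[0]/4-.375+240,p[1]/4-.375+140)
o=np.array([.605,.013]);a=np.radians(-15.2);R=np.array([[np.cos(a),np.sin(a)],[-np.sin(a),np.cos(a)]])
for n,p,z in [('tipL',(352,328),.0725),('tipR',(378,330),.0725),('wL',(325,440),.0725),('hfr',(394,139),.085),('hnr',(336,361),.085),('jaw n',(383,328),.075),('jaw f',(406,148),.075)]:
    X=onz(s,C(p),z)[:2];print(n,X.round(4),(R@(X-o)*1000).round(1))
E
```

```text
tipL [ 0.5521 -0.029 ] [-40.1 -54.4]
tipR [ 0.5511 -0.0427] [-37.4 -67.9]
wL [ 0.4931 -0.0149] [-100.7  -56.3]
hfr [ 0.6504 -0.0504] [ 60.4 -49.2]
hnr [ 0.5336 -0.0202] [-60.2 -50.7]
jaw n [ 0.5519 -0.0452] [-36.  -70.1]
jaw f [ 0.6476 -0.0573] [ 59.5 -56.7]
```

Call:
{"fn": "carry_out", "kwargs": {
  "moves": "0.0 0 0.003 0 0 0 0;0.0 0 0.003 0.005 0 0 0;0.0 0 0.003 0.0075 0 0 0;0.0 0 0.003 0.0075 0 0 0;0.0 -0.01 0.003 0.0075 0 0 0;0.0 -0.02 0.003 0.0075 0 0 0;0.0 -0.026 0.003 0.0075 0 0 0;0.0 -0.03 0.003 0.0075 0 0 0;0.0 -0.03 0.003 0.0075 0 0 0"
}}

```text
clock: 21.0
tool_pos: [0.4551, -0.0081, 0.2161]
orientation: [180.0, 0.0, 164.7]
force: [-0.4, -0.4, -1.4]
opening: 0.0221
```

```bash
python3 - <<'E'
from h import *
s=snap('top');im=s['image'][:,:,::-1]
cv2.imwrite('pics/top7.png',cv2.resize(im[140:290,240:400],None,fx=4,fy=4,interpolation=cv2.INTER_CUBIC))
s=snap('scene');im=s['image'][:,:,::-1]
cv2.imwrite('pics/sc7.png',cv2.resize(im[170:330,240:420],None,fx=4,fy=3.7,interpolation=cv2.INTER_CUBIC))
E
```

```text
(no output)
```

View pics/top7.png

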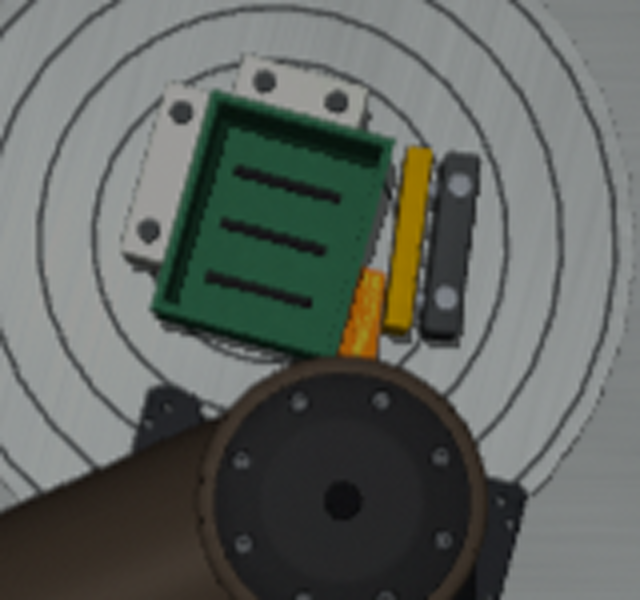

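View pics/sc7.png

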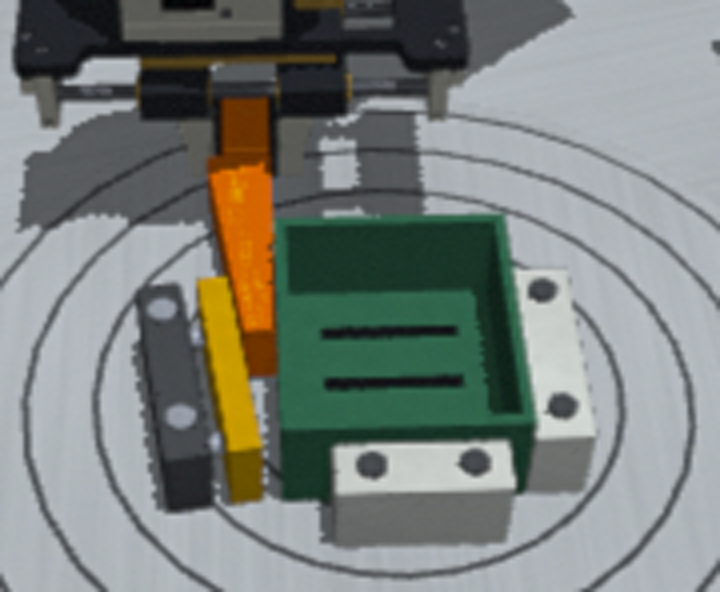

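Call:
{"fn": "carry_out", "kwargs": {
  "moves": "0.0 0 0 0 0 0 0;0.0 -0.003 0 0 0 0 0;0.0 -0.006 0 0.0005 0 0 0;0.0 -0.006 0 0.0005 0 0 0"
}}

```text
clock: 21.5
tool_pos: [0.4605, -0.0096, 0.2157]
orientation: [180.0, 0.0, 164.7]
force: [0.6, -1.6, -1.6]
opening: 0.0214
```

Call:
{"fn": "carry_out", "kwargs": {
  "moves": "0.0 0 0 0.001 0 0 0;0.0 0 0 0.001 0 0 0"
}}

```text
clock: 21.7
tool_pos: [0.4601, -0.0096, 0.2146]
orientation: [180.0, -0.0, 164.7]
force: [-0.9, -0.1, -1.0]
opening: 0.0219
```

Call:
{"fn": "carry_out", "kwargs": {
  "moves": "0.0 0 0 0.0008 0 0 0;0.0 0 0 0.0008 0 0 0"
}}

```text
clock: 21.9
tool_pos: [0.4601, -0.0095, 0.2138]
orientation: [-180.0, -0.0, 164.8]
force: [0.4, 0.3, -1.2]
opening: 0.0221
```

Call:
{"fn": "carry_out", "kwargs": {
  "moves": "0.045 0 0 0 0 0 0;0.045 0 0 0 0 0 0;0.045 0 0 0 0 0 0;0.045 0 0 0 0 0 0;0.045 0 0 -0.03 0 0 0;0.045 0 0 -0.06 0 0 0;0.0 0.03 0 -0.06 0 0 0;0.0 0.042 0 -0.06 0 0 0;0.0 0.042 0 -0.06 0 0 0;0.0 0.042 0 -0.06 0 0 0;0.0 0.042 0 -0.06 0 0 0;0.0 0.042 0 -0.03 0 0 0;0.0 0.042 0 -0.004 0 0 0;0.0 0.042 0 -0.004 0 0 0"
}}

```text
clock: 23.3
tool_pos: [0.4189, 0.0009, 0.2151]
orientation: [-179.8, -0.3, 164.7]
force: [-0.4, 0.3, 1.2]
opening: 0.0005
```

```bash
python3 - <<'E'
from h import *
s=snap('scene');im=s['image'][:,:,::-1]
cv2.imwrite('pics/sc8.png',cv2.resize(im[170:330,240:420],None,fx=4,fy=3.7,interpolation=cv2.INTER_CUBIC))
s=snap('top');im=s['image'][:,:,::-1]
cv2.imwrite('pics/top8.png',cv2.resize(im[140:290,240:400],None,fx=4,fy=4,interpolation=cv2.INTER_CUBIC))
E
```

```text
(no output)
```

View pics/sc8.png

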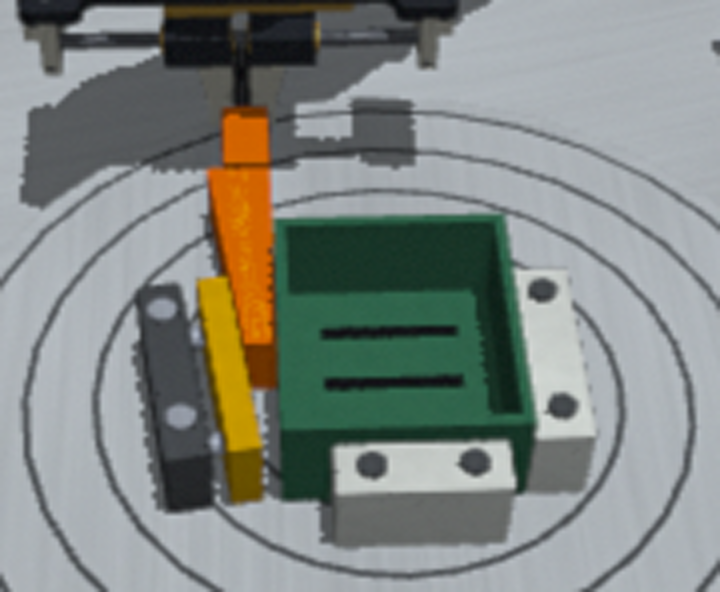

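View pics/top8.png

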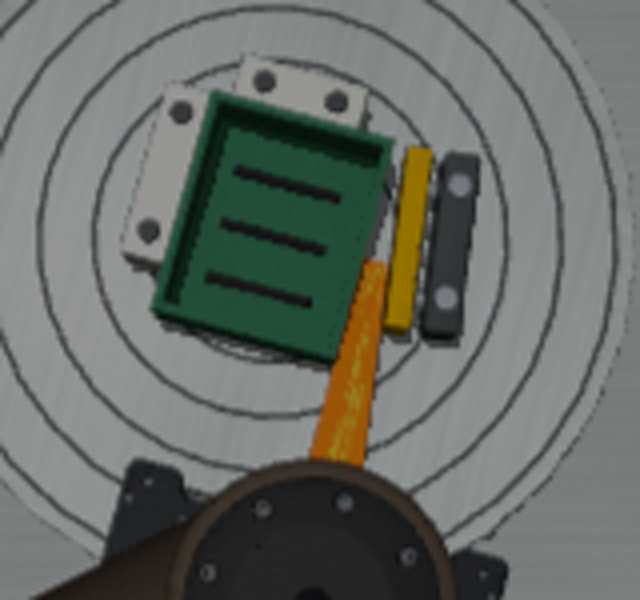

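Call:
{"fn": "carry_out", "kwargs": {
  "moves": "0.0 -0.005 0 0 0 0 0;0.0 -0.01 0 0 0 0 0;0.0 -0.013 0 0 0 0 0;0.0 -0.015 0 0 0 0 0;0.0 -0.016 0 0 0 0 0;0.0 -0.016 0 0 0 0 0"
}}

```text
clock: 24.0
tool_pos: [0.4351, -0.0028, 0.218]
orientation: [180.0, 0.0, 164.7]
force: [-0.7, 0.2, -0.1]
opening: 0.0004
```

Call:
{"fn": "carry_out", "kwargs": {
  "moves": "0.0 -0.002 0 0 0 0 0;0.0 -0.002 0 0 0 0 0"
}}

```text
clock: 24.2
tool_pos: [0.4371, -0.0033, 0.2179]
orientation: [-180.0, 0.0, 164.8]
force: [-0.1, 0.0, 0.2]
opening: 0.0003
```

Call:
{"fn": "carry_out", "kwargs": {
  "moves": "0.0 -0.002 0 0 0 0 0;0.0 -0.002 0 0 0 0 0"
}}

```text
clock: 24.4
tool_pos: [0.4392, -0.0037, 0.2178]
orientation: [180.0, 0.0, 164.8]
force: [-0.1, -0.3, -0.1]
opening: 0.0004
```

Call:
{"fn": "carry_out", "kwargs": {
  "moves": "0.0 -0.002 0 0 0 0 0;0.0 -0.002 0 0 0 0 0"
}}

```text
clock: 24.6
tool_pos: [0.4412, -0.0043, 0.2179]
orientation: [180.0, 0.0, 164.8]
force: [-0.9, 0.7, 0.6]
opening: 0.0001
```

Call:
{"fn": "carry_out", "kwargs": {
  "moves": "0.0 -0.002 0 0 0 0 0;0.0 -0.002 0 0 0 0 0"
}}

```text
clock: 24.8
tool_pos: [0.4431, -0.0048, 0.2179]
orientation: [180.0, 0.0, 164.8]
force: [-1.0, 0.2, -0.2]
opening: 0.0004
```

Call:
{"fn": "carry_out", "kwargs": {
  "moves": "0.0 -0.002 0 0 0 0 0;0.0 -0.002 0 0 0 0 0"
}}

```text
clock: 25.0
tool_pos: [0.4446, -0.0055, 0.2178]
orientation: [-180.0, -0.0, 164.7]
force: [-4.2, 0.7, 2.7]
opening: 0.0002
```

Call:
{"fn": "carry_out", "kwargs": {
  "moves": "0.0 -0.002 0 0 0 0 0;0.0 -0.002 0 0 0 0 0"
}}

```text
clock: 25.2
tool_pos: [0.4461, -0.006, 0.2178]
orientation: [-180.0, -0.1, 164.7]
force: [-6.5, 2.5, 5.2]
opening: 0.0003
```

Call:
{"fn": "carry_out", "kwargs": {
  "moves": "0.0 -0.002 0 0 0 0 0;0.0 -0.002 0 0 0 0 0"
}}

```text
clock: 25.4
tool_pos: [0.4475, -0.0067, 0.2177]
orientation: [-179.9, -0.1, 164.7]
force: [-8.7, 2.8, 7.6]
opening: 0.0001
```

Call:
{"fn": "carry_out", "kwargs": {
  "moves": "0.0 -0.002 0 0 0 0 0;0.0 -0.002 0 0 0 0 0"
}}

```text
clock: 25.6
tool_pos: [0.449, -0.0072, 0.2177]
orientation: [-179.9, -0.2, 164.7]
force: [-10.8, 4.5, 11.4]
opening: 0.0004
```

```bash
python3 - <<'E'
from h import *
s=snap('scene');im=s['image'][:,:,::-1]
cv2.imwrite('pics/sc9.png',cv2.resize(im[190:330,255:395],None,fx=5,fy=4.2,interpolation=cv2.INTER_CUBIC))
s=snap('top');im=s['image'][:,:,::-1]
cv2.imwrite('pics/top9.png',cv2.resize(im[150:270,260:380],None,fx=5,fy=5,interpolation=cv2.INTER_CUBIC))
E
```

```text
(no output)
```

View pics/sc9.png

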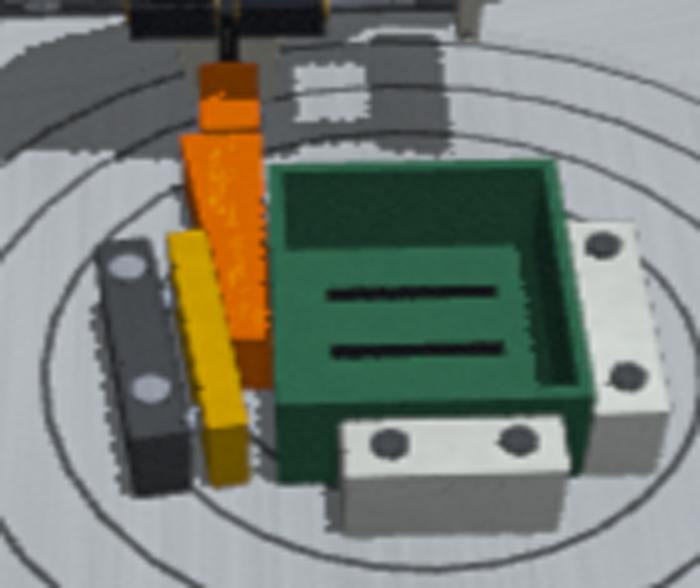

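View pics/top9.png

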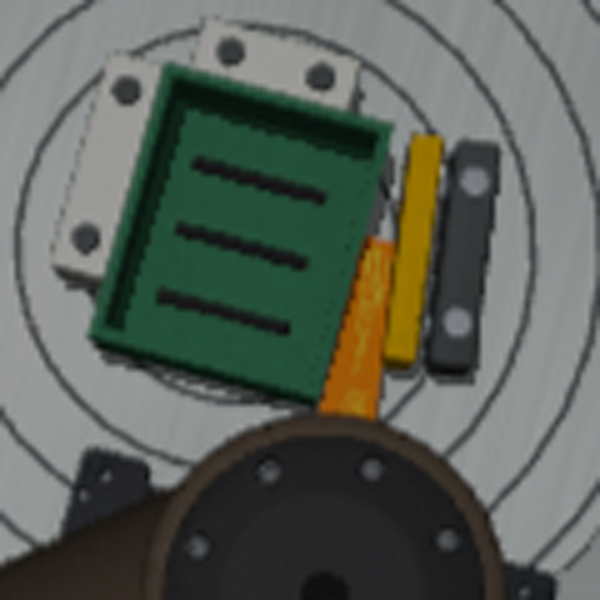

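Call:
{"fn": "carry_out", "kwargs": {
  "moves": "0.0 -0.001 0 -0.001 0 0 0;0.0 -0.002 0 -0.001 0 0 0;0.0 -0.002 0 -0.001 0 0 0"
}}

```text
clock: 26.0
tool_pos: [0.4516, -0.0076, 0.2183]
orientation: [-180.0, -0.1, 164.7]
force: [-5.5, 3.6, 0.1]
opening: 0.0004
```

Call:
{"fn": "carry_out", "kwargs": {
  "moves": "0.0 -0.001 0 -0.001 0 0 0;0.0 -0.002 0 -0.001 0 0 0;0.0 -0.002 0 -0.001 0 0 0"
}}

```text
clock: 26.3
tool_pos: [0.4532, -0.0081, 0.2191]
orientation: [-179.9, -0.2, 164.7]
force: [-7.1, 3.5, -0.8]
opening: 0.0005
```

```bash
python3 - <<'E'
from h import *
s=snap('top')
C=lambda p:(p[0]/5-.4+260,p[1]/5-.4+150)
o=np.array([.605,.013]);a=np.radians(-15.2);R=np.array([[np.cos(a),np.sin(a)],[-np.sin(a),np.cos(a)]])
for n,p,z in [('tipL',(369,240),.065),('tipR',(395,243),.065),('jaw n',(384,360),.075),('jaw f',(412,133),.075),('jaw bn',(410,368),.075)]:
    X=onz(s,C(p),z)[:2];print(n,(R@(X-o)*1000).round(1))
E
```

```text
tipL [ 13.5 -52.8]
tipR [ 15.3 -63.8]
jaw n [-35.4 -72.1]
jaw f [ 60.9 -58.3]
jaw bn [-35.7 -83.5]
```

Call:
{"fn": "carry_out", "kwargs": {
  "moves": "0.0 -0.001 0 -0.0003 0 0 0;0.0 -0.002 0 -0.0005 0 0 0;0.0 -0.003 0 -0.0005 0 0 0;0.0 -0.003 0 -0.0005 0 0 0"
}}

```text
clock: 26.75
tool_pos: [0.4557, -0.009, 0.2194]
orientation: [-179.9, -0.2, 164.7]
force: [-8.0, 6.1, 0.1]
opening: 0.0003
```

Call:
{"fn": "carry_out", "kwargs": {
  "moves": "0.0 -0.001 0 -0.0003 0 0 0;0.0 -0.002 0 -0.0005 0 0 0;0.0 -0.003 0 -0.0005 0 0 0;0.0 -0.003 0 -0.0005 0 0 0"
}}

```text
clock: 27.15
tool_pos: [0.4582, -0.0098, 0.2197]
orientation: [-179.9, -0.3, 164.7]
force: [-9.3, 5.9, -0.9]
opening: 0.0006
```

Call:
{"fn": "carry_out", "kwargs": {
  "moves": "0.0 -0.001 0 -0.0003 0 0 0;0.0 -0.002 0 -0.0005 0 0 0;0.0 -0.003 0 -0.0005 0 0 0;0.0 -0.003 0 -0.0005 0 0 0"
}}

```text
clock: 27.55
tool_pos: [0.4607, -0.0105, 0.22]
orientation: [-179.9, -0.3, 164.7]
force: [-10.7, 7.4, -0.4]
opening: 0.0007
```

```bash
python3 - <<'E'
from h import *
s=snap('scene');im=s['image'][:,:,::-1]
cv2.imwrite('pics/sc10.png',cv2.resize(im[190:330,255:395],None,fx=5,fy=4.2,interpolation=cv2.INTER_CUBIC))
s=snap('top');im=s['image'][:,:,::-1]
cv2.imwrite('pics/top10.png',cv2.resize(im[150:270,260:380],None,fx=5,fy=5,interpolation=cv2.INTER_CUBIC))
E
```

```text
(no output)
```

View pics/sc10.png

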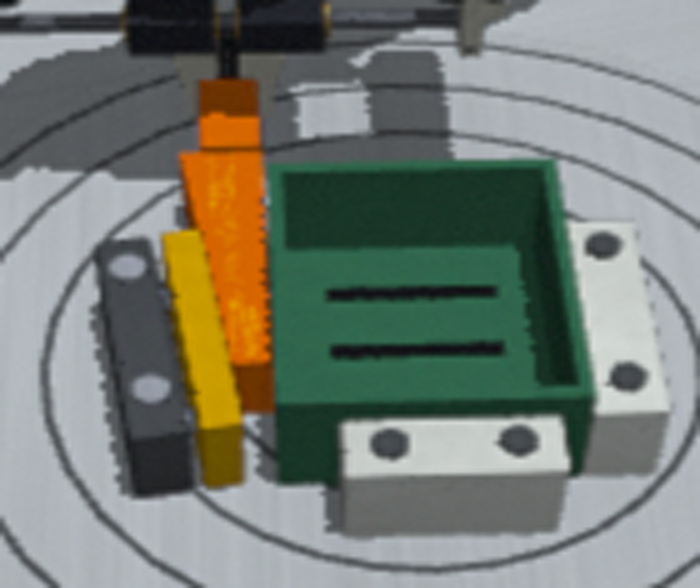

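View pics/top10.png

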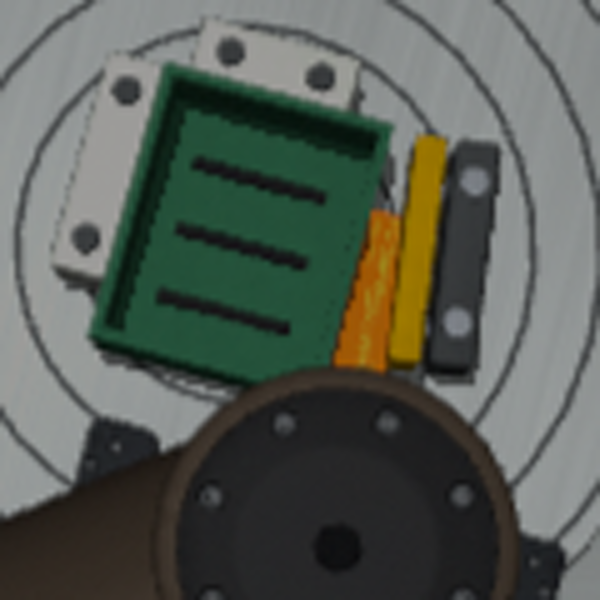

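Call:
{"fn": "carry_out", "kwargs": {
  "moves": "0.0 -0.001 0 -0.0003 0 0 0;0.0 -0.002 0 -0.0005 0 0 0;0.0 -0.003 0 -0.0005 0 0 0;0.0 -0.004 0 -0.0005 0 0 0;0.0 -0.004 0 -0.0005 0 0 0"
}}

```text
clock: 28.15
tool_pos: [0.4642, -0.0116, 0.2203]
orientation: [-179.9, -0.4, 164.7]
force: [-11.8, 8.5, 0.5]
opening: 0.0006
```

Call:
{"fn": "carry_out", "kwargs": {
  "moves": "0.0 0.005 0 0 0 0 0;0.0 0.012 0 0 0 0 0;0.0 0.02 0 0 0 0 0;0.0 0.02 0 -0.03 0 0 0;0.0 0.02 0 -0.07 0 0 0;0.0 0.02 0 -0.12 0 0 0;0.0 0.02 0.06 -0.15 0 0 0;0.0 0.02 0.12 -0.15 0 0 0;0.0 0.02 0.18 -0.15 0 0 0;0.0 0.02 0.22 -0.15 0 0 0;0.0 0.02 0.25 -0.15 0 0 0;0.0 0.02 0.25 -0.15 0 0 0;0.0 0.02 0.25 -0.15 0 0 0"
}}

```text
clock: 29.45
tool_pos: [0.5132, 0.2364, 0.3713]
orientation: [-180.0, -0.0, 164.9]
force: [0.3, -1.2, 0.5]
opening: 0.0006
```

```bash
python3 - <<'E'
from h import *
print(ctrl.get_obs()['force'].round(1))
s=snap('scene');im=s['image'][:,:,::-1]
cv2.imwrite('pics/sc11.png',cv2.resize(im[190:330,255:395],None,fx=5,fy=4.2,interpolation=cv2.INTER_CUBIC))
s=snap('top','top11f.png');im=s['image'][:,:,::-1]
cv2.imwrite('pics/top11.png',cv2.resize(im[150:270,260:380],None,fx=5,fy=5,interpolation=cv2.INTER_CUBIC))
E
```

```text
[ 0.3 -1.2  0.5]
```

View pics/sc11.png

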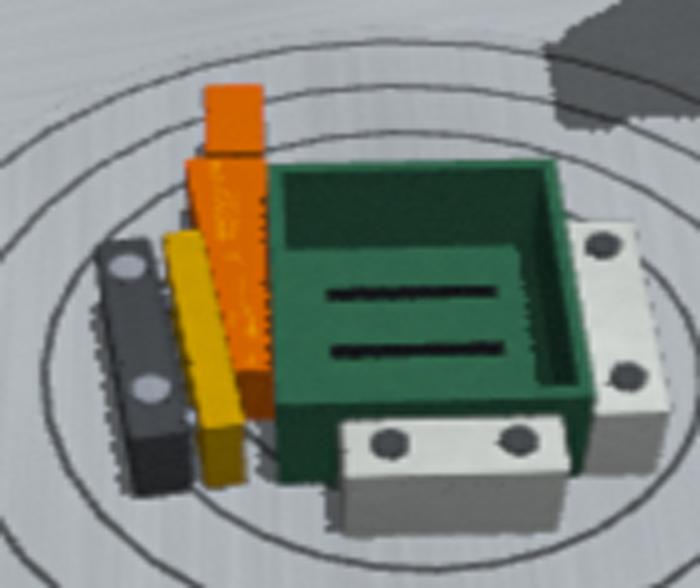

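View pics/top11.png

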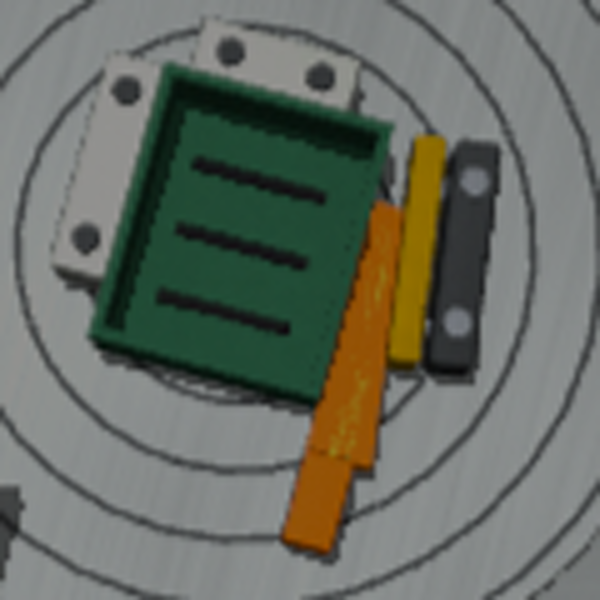

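View pics/top11f.png

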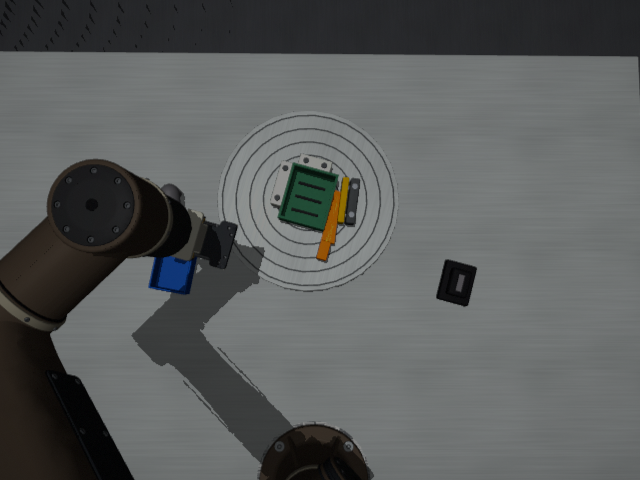

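```bash
python3 - <<'E'
from h import *
s=snap('top');now=s['image'][:,:,::-1]
s2=snap('scene');nows=s2['image'][:,:,::-1]
o=np.array([.605,.013]);a=np.radians(-15.2);R=np.array([[np.cos(a),np.sin(a)],[-np.sin(a),np.cos(a)]])
old=cv2.imread('pics/top0.png');olds=cv2.imread('pics/scene0.png')
def cen(im,lo=22,hi=35):
    h=cv2.cvtColor(im,cv2.COLOR_BGR2HSV);m=(h[...,0]>=lo)&(h[...,0]<=hi)&(h[...,1]>150)&(h[...,2]>60);
    m=m.astype(np.uint8); n,l,st,c=cv2.connectedComponentsWithStats(m);i=1+np.argmax(st[1:,4]);return st[i],c[i]
for A,s_ in [(old,s),(now,s),]:
    st,c=cen(A);X=onz(s_,c,.075)[:2];print(st,c.round(2),(R@(X-o)*1000).round(2))
for A in (olds,nows): print(cen(A))
# edge profile across jaw rows far half (unoccluded)
def prof(im,row):
    r=cv2.cvtColor(im,cv2.COLOR_BGR2HSV)[row,330:365].astype(int);w=((r[:,1]/255.)*(r[:,2]/255.))*((r[:,0]>=20)&(r[:,0]<38));return (w*np.arange(330,365)).sum()/w.sum()
for row in (180,182,184,215,218,221): print(row,prof(old,row).round(2),prof(now,row).round(2))
p=lambda q:onz(s,q,.065)[:2]
C=lambda p:(p[0]/5-.4+260,p[1]/5-.4+150)
for n,q,z in [('tipL',(372,203),.065),('tipR',(401,207),.065),('endL',(283,542),.07),('endR',(334,552),.07),('shL',(308,453),.07),('hfl',(165,63),.085),('hfr',(393,124),.085),('hnr',(318,403),.085),('hnl',(92,337),.085)]:
    print(n,(R@(onz(s,C(q),z)[:2]-o)*1000).round(1))
for l in ['wedge_tip','wedge_tail','housing','rotary_table']:
    for q in ctrl.mark_of(s,l)[:1]:
        z={'wedge_tip':.0475,'wedge_tail':.05,'housing':.03,'rotary_table':0}[l];r,c=q['at'];print(l,q['confidence'],(R@(onz(s,(c,r),z)[:2]-o)*1000).round(1))
E
```

```text
[336 177  12  46 302] [341.7  199.15] [ 13.5  -70.42]
[338 177  11  46 290] [343.03 199.4 ] [ 13.75 -73.28]
(array([289, 245,  16,  60, 505], dtype=int32), array([297.1049505 , 274.84356436]))
(array([288, 245,  16,  61, 521], dtype=int32), array([295.56429942, 274.86948177]))
180 344.09 345.42
182 343.74 345.08
184 343.63 344.87
215 339.72 340.9
218 339.28 340.66
221 339.07 340.73
tipL [ 29.2 -49.9]
tipR [ 30.9 -62.2]
endL [-120.2  -51.5]
endR [-118.5  -73.2]
shL [-81.3 -51.7]
hfl [59.8 49.6]
hfr [ 60.4 -49.4]
hnr [-61.1 -50.1]
hnl [-59.6  47.9]
wedge_tip 0.62 [ 38.3 -65.4]
wedge_tail 0.93 [-103.1  -66.3]
housing 0.83 [-5.3  5.4]
```

```bash
python3 - <<'E'
from h import *
print(ctrl.get_obs()['clock']);print(ctrl.close_job())
E
```

```text
29.85
the job is handed in; nothing more can be done
None
```

The housing is home against both stops and the wedge is locked in the gap holding the jaw back. I handed the job in at 29.85 s, with the arm clear of everything.

**Housing:** I gripped it by its near wall, straightened it and slid it in. I then pressed it from inside against the far stop, the left stop and the far stop again, with about 18 to 21 N. Both far-stop pushes ended at the same depth. In the last top view its corners were within about 1 to 2 mm of the home position, which is as fine as the picture resolves.

**Wedge:** I slid it into the gap along the table, let go, and pushed it on its tail end with closed fingers up to about 15 N. After I backed off, the jaw still sat about 2.8 mm back (tight is over 1.2 mm, rammed is over 5.7 mm). The wedge lay along the housing side with its tip about 30 mm past the table's centre.

**Bystanders:** I did not touch the cap, bin or pig. The last view showed them in place, though the arm partly hid the pig.

**Checks that disagreed:** The network's marks in the last view were about 5 to 8 mm off my edge measurements, for the housing centre and the wedge tip. I relied on the edges and the felt contacts instead. The height of the push also had to be corrected once early on, because the tool was pressing the wedge down by about 11 N.

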